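# Pin the two swivel trays of the desk organiser together

## Robot

A 6-joint arm with a two-finger parallel gripper is mounted at the origin on a cart in front of the work surface, level with it; the furniture and walls round the work are solid. World frame = base frame: x ahead of the robot, y to its left, z up, the work surface at z = 0. Lengths are in m, angles in rad, forces in N, time in s.
With the tool pointing down it reaches from about 0.275 to 0.875 m from the base axis. Payload 12.5 kg.
Tool frame: the origin (TCP) lies midway between the tips of the shut fingers; the grasp point (between the pads) lies 19 mm behind it (bot.hold_point_z is the distance from the TCP to the grasp point, in m); z points along the fingers, y is the direction in which the jaws open and shut (so a half turn about z gives the same grasp; the last joint's range is limited). The gripper opens to 85 mm and grips with 20 to 120 N. Pads are 22 mm wide; open, the fingers measure 114 mm over their backs; the gripper's body (76 mm by 85 mm) begins 54 mm behind the grasp point. The pads swing forward as they close: fully open they stand 13 mm farther back than shut.
Start: joints at [-1.243, 0.351, 1.652, -0, 1.139, -0.085], TCP at [0.221, -0.504, 0.231] pointing down, gripper open.
Joint ranges: [-2.75, 2.75], [-0.79, 2.1], [0.01, 2.65], [-1.57, 4.71], [0.07, 3.14], [-2.87, 2.87]. Speed limits (rad/s): [2.22, 2.22, 2.79, 3.14, 3.14, 3.14].

## Interface

Orientations are given as a unit quaternion [w, x, y, z].
In Python, from bench import bot, viewer gives the robot as it stands. The module is installed in compiled form; this text tells all that it offers.
- The arm moves only by the shell command python3 -m jog 'ROWS' [FORCE]. ROWS is JSON, a list of rows, each a list of 5 numbers: the opening, from -1 (shut) to 1 (fully open), then the shift along the world's x, y, z scaled (see below), then the turn about the world's z scaled (see below). In form: [[jaw, dx, dy, dz, spin], ...]. A call has 1 to 10 rows; each row is the pose to reach, as a shift and turn from the pose commanded when the call began, turning the shorter way round; what a row does not reach only later rows make up. The controller multiplies each number of a shift by 10 cm and each number of a turn by 360 degrees. A row lasts 1/8 s, in which the tool goes at most 62.5 mm and 10.7 degrees, less where a joint would pass 70% of its speed; a pose out of reach is approached as far as the arm can. A call with a number of a shift or a turn outside -1 to 1 is refused whole. A call with a gripper value outside its range is refused whole. The fingers move at their own pace and stop on an object; FORCE is the grip in N (left out, the last holds). Time passes only in rows, so rows that repeat a pose let the fingers close. It gives the time, the measured TCP pose, the force and the opening at its end, in the units of the state.
- bot.read_state(): the state, without advancing time (a new reading comes with each control period).
- viewer.capture(name): name is "scene" or "top"; returns a dict with "pixels" (420x560x3 uint8, blue, green, red), "range_z" (420x560 float32, m along the optical axis (not along the pixel's ray), 0 where there is no reading), "fx", "fy", "cx", "cy" (pixels), "pose" (4x4, takes a point from camera to world coordinates). Camera axes: x right, y down, z forward; pixel columns grow to the right and rows downward; lengths in m; the calibration is good to about 2 mm. A picture is of the moment at which its call begins.
- bot.job_done(): hands the job in, once; it reports no verdict.
Trained networks look in the newest picture that a camera, given by its name, has taken for a name from the list of things; names that differ only in an ending like _2 or _b are one class to them, and where a whole thing is asked for, a point or a joint stands for the part that bears it (a point fixed in the world has none). Each returns a list of dicts, best first, with "confidence" (0 to 1); they miss things now and then, are a little off and sometimes report something else, mostly with a low value. They report only what shows in the picture. A call takes as long as a camera call. They do not tell look-alikes from the thing itself.
- viewer.look_for(camera, name): "point" ([x, y, z] in m, in world coordinates, good to about 4 mm: the middle of the surface that is visible of it).
The state is a dict: "time_s": time; "joint_pos": joint angles; "joint_vel": joint speeds; "effort": joint torques, N m; "eef_pos": TCP position; "orientation": TCP orientation; "wrist_force": force on the tool from outside, world axes, zero at the start; "ft_torque": the same for the moment, N m; "width": finger opening in m.
Only numpy, scipy, OpenCV 4.12 (cv2) and the standard library are available. Lean on these libraries where they do the work, as an engineer would, in place of code of your own. Each camera call takes 0.05 s, during which the arm holds its last target.

## Task

Take the orange-headed lock pin out of its wooden rest and pin the two trays of the swivel organiser together: push it down through the hole in the upper tray's tab and on through the hole in the lower tray's tab until its collar lies flush on the upper tab. The upper tray has been left swung too far to the robot's right, so with the pin in its hole bring it back leftwards, feeling for the lower hole, and never force the pin. Leave the pin seated and released, and do not disturb the ink bottle, the round tin or the stapler.

Things in the scene. Friction and masses are not known exactly. Their poses are not given: they have to be found in the camera images.
- pin: Lock pin, about 60 g, upright in the rest at the start. Origin: centre of its collar's underside; z up along the pin. Collar 26 mm diameter, 5 mm high; above it a cylindrical orange head (grip here), 20 mm diameter, from 5 to 39 mm above the origin. Below: round steel shank, 10 mm diameter, 56 mm long; its last 8 mm taper to 7 mm.
- pin_tip (a point): Centre of the blunt end of the pin's tip, 56 mm below the pin's origin.
- pin_rest: Fixed light-wood block 56 x 56 x 64 mm, origin at the centre of its underside, with a 13.5 mm hole down its middle, 60 mm deep; at the start the pin's collar rests on its top, so the pin is lifted straight up.
- organiser: Fixed two-tier swivel organiser; origin on the desk under its post's axis, z up; trays and tabs reach from the post towards its -x (towards the robot). Two trays, each 150 x 110 x 30 mm, swivel on the post, one above the other. Each has a tab at rim height with a 12 mm through hole, 160 mm from the post axis. The pin and the organiser may press on each other with at most 25 N.
- upper_tray: Upper grey tray, origin on the post axis at its underside, 42 mm above the desk. Its aluminium tab is 42 mm wide, 56 mm long, 9 mm thick, top face 72 mm above the desk. It swivels about the post, turned by about 1.5 N sideways at its hole, and stays where it is left; stops at 0.08 rad to the robot's right and 0.14 rad to its left of straight.
- upper_hole (a point): Centre of the upper tab's hole at its top face, 72 mm above the desk; moves with the upper tray, z up. The lower hole is not reported: on the same 160 mm circle round the post it lies 5 to 30 mm from here towards the organiser's +y (robot's left; the upper tray must swing clockwise seen from above).
- post_top (a point): Top of the post's cap (26 mm wide), 87 mm above the desk, on the swivel axis. The lower tray's dark tab is 80 mm wide, 12 mm thick, top 40 mm above the desk (23 mm of air between the tabs), free space below it; it is stiff: about 7 N sideways to swing it. The tip drops into the lower hole when within about 2 mm of it. 3 to 8 N suffice; seat at 5 mm/s.
- ink_bottle: Bystander: dark blue ink bottle, 48 x 48 x 56 mm, origin under its centre.
- clip_tin: Bystander: round tin, 68 mm diameter, 30 mm high, origin under its centre.
- stapler: Bystander: black stapler, 36 x 132 x 47 mm, origin under its centre.
Not all that is in view belongs to the job. There is more than one size of the pin; the job needs the smaller. Of the things that look like the organiser, the larger one is meant.

How it is judged:
By the outcome, as a careful person would: the job done as asked, in the order asked, and still so for the second after the job is handed in, with the robot touching nothing.
It also fails if it takes over 72 s, if anything falls off the work surface, if the arm or the gripper's body presses on something with over 40 N, if the wrist force passes 120 N, or if a joint passes its speed limit or range.

## Working session

There is one attempt and no reset: what is moved stays moved. The work goes in short steps, Python scripts to look and compute and a shell command to move; the robot and the scene stay as the last step left them, time stands still between calls to the robot, and variables do not carry over. Pictures are saved under pics/ and viewed, and the job is handed in when it is done.

```bash
mkdir -p pics; cat > h.py <<'E'
from bench import bot, viewer
import numpy as np, cv2
def cap(n,f=None):
    c=viewer.capture(n)
    if f: cv2.imwrite('pics/'+f,c['pixels'])
    return c
def w(c,u,v,z=None):
    P=np.array(c['pose']); d=np.array([(u-c['cx'])/c['fx'],(v-c['cy'])/c['fy'],1])
    if z is None: return P[:3,:3]@(d*c['range_z'][int(v),int(u)])+P[:3,3]
    r=P[:3,:3]@d; return P[:3,3]+r*(z-P[2,3])/r[2]
def px(c,p):
    P=np.array(c['pose']); q=P[:3,:3].T@(np.array(p)-P[:3,3]); return (q[0]/q[2]*c['fx']+c['cx'],q[1]/q[2]*c['fy']+c['cy'])
E
python3 - <<'E'
from h import *
for n in ['scene','top']:
    c=cap(n,n+'0.png')
    print(n,np.round(c['pose'],3).tolist(),c['fx'])
    for o in ['pin','pin_rest','upper_hole','upper_tray','post_top','organiser','ink_bottle','clip_tin','stapler']:
        for r in viewer.look_for(n,o): print(o,np.round(r['point'],3),round(r['confidence'],2),np.round(px(c,r['point'])))
s=bot.read_state();print(s, bot.hold_point_z)
E
```

```text
scene [[0.601, -0.372, 0.707, -0.418], [-0.799, -0.274, 0.535, -0.711], [-0.006, -0.887, -0.462, 0.708], [0.0, 0.0, 0.0, 1.0]] 502.80995345840586
pin [ 0.417 -0.346  0.086] 0.86 [375. 278.]
pin [ 0.442 -0.263  0.084] 0.47 [347. 261.]
pin_rest [ 0.427 -0.272  0.04 ] 0.77 [346. 282.]
upper_hole [0.571 0.032 0.063] 0.87 [276. 213.]
upper_hole [0.347 0.154 0.038] 0.75 [188. 240.]
upper_tray [0.566 0.033 0.06 ] 0.94 [275. 214.]
upper_tray [0.347 0.156 0.042] 0.73 [187. 239.]
post_top [0.538 0.021 0.047] 0.97 [273. 223.]
post_top [0.336 0.138 0.038] 0.93 [189. 244.]
organiser [0.537 0.023 0.048] 0.96 [272. 223.]
organiser [0.334 0.14  0.035] 0.93 [188. 245.]
ink_bottle [ 0.582 -0.16   0.034] 0.73 [338. 241.]
clip_tin [ 0.372 -0.114  0.027] 0.94 [276. 274.]
top [[-0.02, -0.994, 0.109, 0.404], [-1.0, 0.022, 0.018, -0.007], [-0.02, -0.108, -0.994, 1.37], [0.0, 0.0, 0.0, 1.0]] 485.90981449840615
pin [ 0.449 -0.254  0.104] 0.57 [385. 235.]
pin [ 0.43  -0.333  0.12 ] 0.46 [418. 242.]
pin_rest [ 0.452 -0.25   0.066] 0.74 [381. 235.]
upper_hole [0.57  0.028 0.046] 0.76 [276. 194.]
upper_hole [0.34
[... 474 characters left out ...]
joint_pos': array([-1.24260786e+00,  3.50651634e-01,  1.65177666e+00, -8.89111136e-06,
        1.13913191e+00, -8.45969853e-02]), 'joint_vel': array([-1.43863159e-04, -8.71385503e-04,  8.03295699e-05, -1.41945310e-03,
        5.28907268e-04, -1.03213574e-03]), 'effort': array([ 7.64577235e-04, -5.06032741e+01, -2.91646492e+01, -9.97209168e-05,
        6.86688127e-04,  2.06446026e-05]), 'eef_pos': array([ 0.220659  , -0.50378412,  0.23132495]), 'orientation': array([ 1.65951043e-05,  9.78776140e-01,  2.04932347e-01, -2.03666583e-06]), 'wrist_force': array([-0.79974433, -0.64280149, -0.19229099]), 'ft_torque': array([ 0.03015735, -0.01305008,  0.01966393]), 'width': 0.08535314858855526} 0.0187
```

View pics/scene0.png

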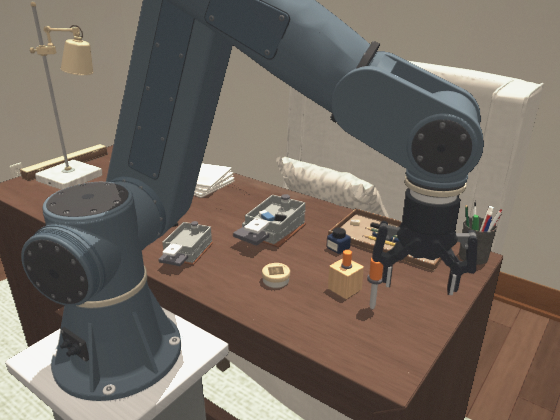

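View pics/top0.png

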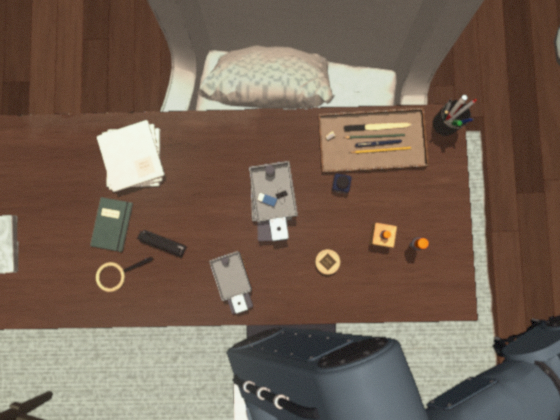

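```bash
python3 - <<'E'
from h import *
c=cap('top'); im=c['pixels']
a=cv2.resize(im[140:300,200:440],None,fx=3.3,fy=3.3,interpolation=cv2.INTER_CUBIC); cv2.imwrite('pics/topz.png',a)
c=cap('scene'); im=c['pixels']
a=cv2.resize(im[170:330,200:420],None,fx=3.6,fy=3.6,interpolation=cv2.INTER_CUBIC); cv2.imwrite('pics/scz.png',a)
E
```

```text
(no output)
```

View pics/topz.png

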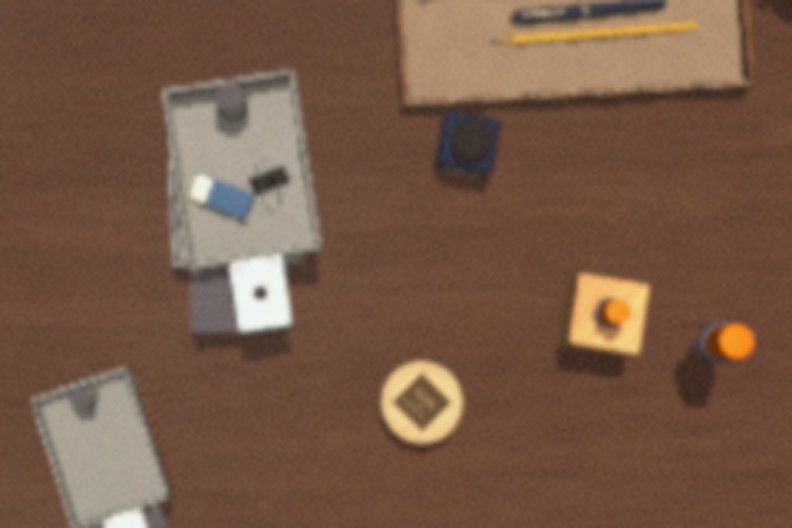

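View pics/scz.png

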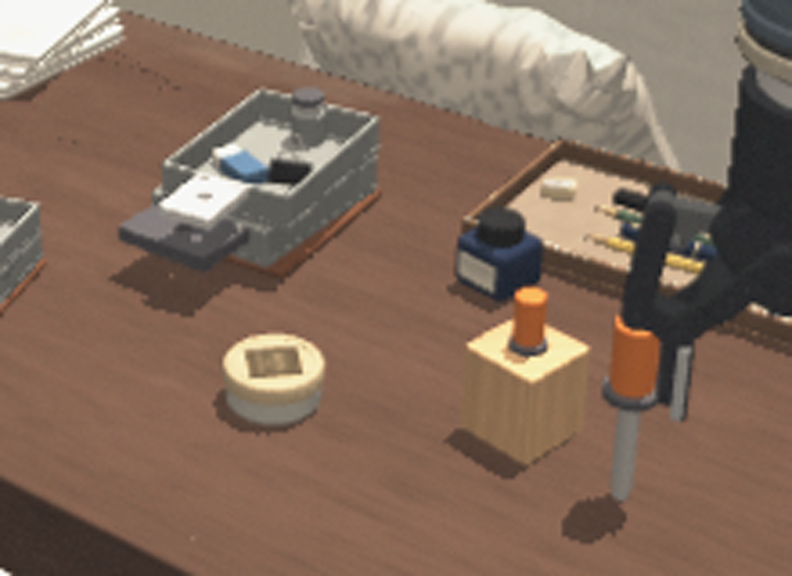

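The scene view shows the small pin in its block near (347,258) and a bigger loose pin at (376,278). The large organiser is near (273,215), with a smaller look-alike at (188,243). In the top view the upper hole is near (279,228) and the post near (270,170). Next I'll measure these precisely.

```bash
python3 - <<'E'
from h import *
for n in ['top','scene']:
    c=cap(n); im=c['pixels'].astype(int); hsv=cv2.cvtColor(c['pixels'],cv2.COLOR_BGR2HSV)
    P=np.array(c['pose'])
    vv,uu=np.mgrid[:420,:560]; d=np.stack([(uu-c['cx'])/c['fx'],(vv-c['cy'])/c['fy'],np.ones_like(uu)],-1)*c['range_z'][...,None]
    X=d@P[:3,:3].T+P[:3,3]
    org=((hsv[...,0]>4)&(hsv[...,0]<16)&(hsv[...,1]>200)&(hsv[...,2]>120)).astype(np.uint8)
    k,l,s,ce=cv2.connectedComponentsWithStats(org)
    for i in range(1,k):
        if s[i,4]>15:
            m=l==i; z=X[m][:,2]
            print(n,'orange',ce[i],s[i],'med',np.median(X[m],0).round(4),'zmax',np.percentile(z,95).round(4))
            mt=m&(X[...,2]>np.percentile(z,95)-.008); print('  top pts mean',X[mt].mean(0).round(4),mt.sum())
    def reg(name,x0,x1,y0,y1,z0,z1):
        m=(X[...,0]>x0)&(X[...,0]<x1)&(X[...,1]>y0)&(X[...,1]<y1)&(X[...,2]>z0)&(X[...,2]<z1)
        p=X[m]
        if len(p)<5: print(name,len(p));return
        r=cv2.minAreaRect((p[:,:2]*1000).astype(np.float32)); print(n,name,len(p),'mean',p.mean(0).round(4),'rect',r)
    reg('resttop',.38,.5,-.30,-.2,.056,.069)
    reg('posttop',.58,.75,-.05,.1,.080,.095)
    reg('uptab',.42,.555,-.05,.1,.066,.078)
    reg('lowtab',.42,.555,-.05,.12,.034,.046)
    reg('tray rims',.54,.8,-.1,.15,.065,.08)
    reg('bigpin',.38,.5,-.40,-.3,.05,.2)
    if n=='top':
        for u,v,z in [(278.8,228.5,.072),(270.3,170.3,.087)]: print(w(c,u,v,z).round(4))
    g=c['pixels']
    np.save(n+'X.npy',X)
E
```

```text
top orange [421.46341463 243.6097561 ] [417 238  11  11  41] med [ 0.4246 -0.3403  0.1261] zmax 0.1308
  top pts mean [ 0.4276 -0.3403  0.1271] 32
top resttop 370 mean [ 0.4533 -0.2564  0.0635] rect ((453.7869873046875, -257.61199951171875), (58.10185623168945, 55.81950759887695), 78.39759063720703)
top posttop 69 mean [0.6338 0.0459 0.0867] rect ((633.5216674804688, 45.71311569213867), (22.06943702697754, 23.635299682617188), 39.31720733642578)
top uptab 430 mean [0.4873 0.0276 0.0712] rect ((499.78125, 32.149662017822266), (106.3641586303711, 112.61976623535156), 0.23173362016677856)
top lowtab 644 mean [0.5045 0.0471 0.0415] rect ((501.30322265625, 40.91690444946289), (118.7429428100586, 107.13811492919922), 88.80335235595703)
top tray rims 218 mean [0.6128 0.0406 0.0708] rect ((594.2642211914062, 40.580039978027344), (119.49989318847656, 110.04060363769531), 7.613433837890625)
top bigpin 174 mean [ 0.4279 -0.3374  0.1098] rect ((428.0567321777344, -338.3349304199219), (30.81145477294922, 31.558961868286133), 89.16321563720703)
[0.4744 0.023  0.072 ]
[0.6299 0.0424 0.087 ]
scene r
[... 210 characters left out ...]
, 46.501625061035156), (25.374244689941406, 22.874807357788086), 36.33205795288086)
scene uptab 365 mean [0.4871 0.0248 0.0717] rect ((497.77276611328125, 32.205806732177734), (114.01641082763672, 116.26347351074219), 0.7319815158843994)
scene lowtab 379 mean [0.4707 0.0331 0.0405] rect ((497.6028747558594, 36.870643615722656), (121.19166564941406, 114.5528335571289), 89.9776382446289)
scene tray rims 265 mean [0.611  0.0386 0.0706] rect ((592.3233642578125, 40.48859786987305), (119.78315734863281, 113.55010223388672), 8.193954467773438)
scene bigpin 350 mean [ 0.4161 -0.3448  0.096 ] rect ((417.2848815917969, -343.5659484863281), (23.820873260498047, 33.849849700927734), 10.014376640319824)
```

```bash
python3 - <<'E'
from h import *
c=cap('top'); cv2.imwrite('pics/tz2.png',cv2.resize(c['pixels'][155:245,240:310],None,fx=6.5,fy=6.5,interpolation=cv2.INTER_NEAREST))
c=cap('scene'); cv2.imwrite('pics/sz2.png',cv2.resize(c['pixels'][190:250,230:310],None,fx=9,fy=9,interpolation=cv2.INTER_NEAREST))
E
```

```text
(no output)
```

View pics/tz2.png

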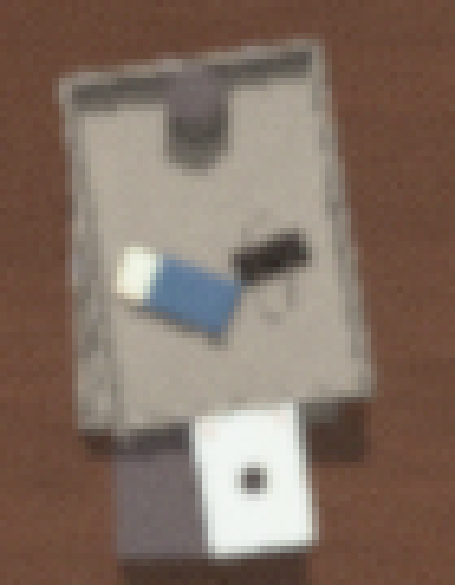

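View pics/sz2.png

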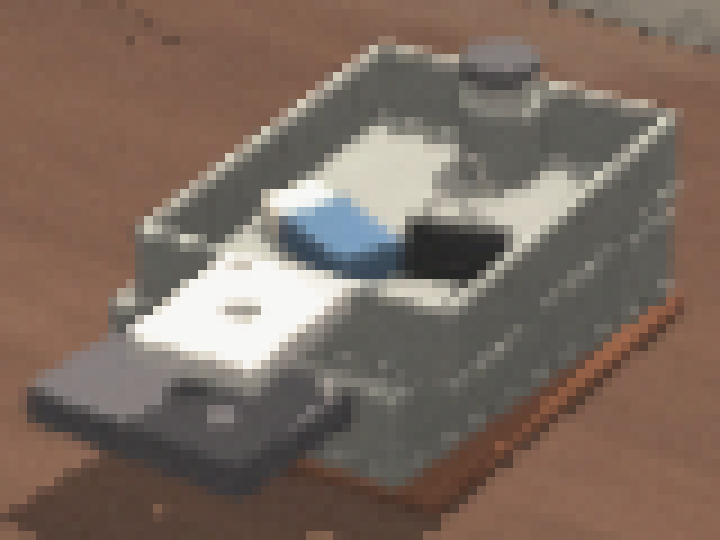

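```bash
python3 - <<'E'
from h import *
for n in ['top','scene']:
    c=cap(n); hsv=cv2.cvtColor(c['pixels'],cv2.COLOR_BGR2HSV); X=np.load(n+'X.npy')
    m=(X[...,0]>.4)&(X[...,0]<.5)&(X[...,1]>-.31)&(X[...,1]<-.2)&(X[...,2]>.097)&(X[...,2]<.115)
    print(n,'headtop',m.sum(),X[m].mean(0).round(4),np.argwhere(m).mean(0))
    m=(X[...,0]>.4)&(X[...,0]<.5)&(X[...,1]>-.30)&(X[...,1]<-.2)&(X[...,2]>.073)&(X[...,2]<.115)
    print(m.sum(),X[m].min(0).round(4),X[m].max(0).round(4))
    r=cv2.minAreaRect(np.argwhere(m)[:,::-1].astype(np.float32)); print(r)
    if n=='top':
        print(w(c,*np.argwhere(m&(X[...,2]>.097)).mean(0)[::-1],.103).round(4))
        print('hole',w(c,278.4,228.3,.072).round(4))
        for q in [(258,224),(258,232),(258,239)]: print('lowleft',w(c,*q,.040).round(4))
        m=(X[...,0]>.42)&(X[...,0]<.52)&(X[...,1]>.04)&(X[...,1]<.12)&(X[...,2]>.034)&(X[...,2]<.046)
        p=X[m]
        for x in np.arange(.45,.51,.01):
            q=p[abs(p[:,0]-x)<.005]; print(x,len(q),len(q) and q[:,1].max().round(4))
    else:
        print('hole',w(c,256.2,223.7,.072).round(4))
        cy=c['pixels'][190:250,230:310]
E
```

```text
top headtop 49 [ 0.4537 -0.2568  0.1022] [233.53061224 386.42857143]
62 [ 0.4448 -0.2662  0.0733] [ 0.4632 -0.2471  0.1082]
((385.5, 233.5), (7.0, 9.0), 90.0)
[ 0.4537 -0.2566  0.103 ]
hole [0.475  0.0241 0.072 ]
lowleft [0.4897 0.0806 0.04  ]
lowleft [0.4678 0.0809 0.04  ]
lowleft [0.4487 0.0812 0.04  ]
0.45 41 0.0814
0.46 55 0.0838
0.47000000000000003 42 0.0841
0.48000000000000004 52 0.0837
0.49000000000000005 46 0.0836
0.5 24 0.0971
scene headtop 52 [ 0.4473 -0.2585  0.1022] [252.84615385 346.75      ]
127 [ 0.439  -0.2673  0.0731] [ 0.4597 -0.2474  0.1059]
((346.60003662109375, 257.20001220703125), (8.6824312210083, 14.884167671203613), 7.125016689300537)
hole [0.4749 0.0267 0.072 ]
```

```bash
python3 -m jog '[[1,0.5,0.5,0,0],[1,1,1,0,0]]' 60; python3 -m jog '[[1,0.5,0.5,0,0],[1,1,1,0,0]]'; python3 -m jog '[[1,0.315,0.47,0,0],[1,0.315,0.47,0,0],[1,0.315,0.47,0,0],[1,0.315,0.47,-0.5,0],[1,0.315,0.47,-0.5,0],[1,0.315,0.47,-0.5,0]]'
python3 - <<'E'
from h import *
s=bot.read_state(); print(s['time_s'],s['eef_pos'],s['orientation'],s['wrist_force'])
c=cap('scene','s1.png');c=cap('top','t1.png')
E
```

```text
time_s: 1.65
eef_pos: [0.3097, -0.4145, 0.2313]
orientation: [0.0, 0.979, 0.204, 0.0]
wrist_force: [1.7, -2.0, -0.4]
width: 0.0854
time_s: 1.9
eef_pos: [0.3987, -0.3255, 0.2315]
orientation: [0.0, 0.979, 0.205, 0.0]
wrist_force: [1.3, -0.1, -1.1]
width: 0.0851
time_s: 2.65
eef_pos: [0.429, -0.281, 0.1826]
orientation: [0.0, 0.979, 0.204, 0.0]
wrist_force: [-0.6, -0.3, 0.9]
width: 0.0855
2.65 [ 0.42900196 -0.28102692  0.18259248] [4.08306519e-04 9.78896238e-01 2.04357257e-01 3.16515132e-04] [-0.57962988 -0.33932     0.91695726]
```

View pics/s1.png

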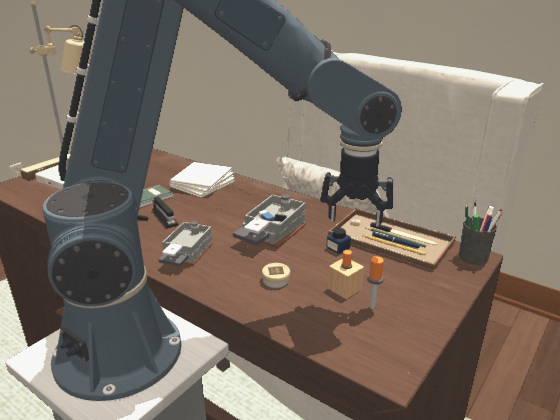

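The gripper is above the pin with the jaws clear of the big pin at (376,270). Now I'll align, descend and grasp.

```bash
python3 -m jog '[[1,0.23,0.24,0,0],[1,0.23,0.24,0,0],[1,0.23,0.24,-0.3,0],[1,0.23,0.24,-0.6,0],[1,0.23,0.24,-0.6,0]]'
python3 - <<'E'
from h import *
s=bot.read_state(); print(s['time_s'],s['eef_pos'],s['orientation'],s['wrist_force'])
c=cap('scene')
cv2.imwrite('pics/s2.png',cv2.resize(c['pixels'][200:320,290:430],None,fx=5,fy=5))
E
```

```text
time_s: 3.38
eef_pos: [0.451, -0.256, 0.1206]
orientation: [-0.001, 0.979, 0.205, -0.001]
wrist_force: [0.4, 0.2, -0.1]
width: 0.0854
3.375 [ 0.45102668 -0.2559772   0.12055621] [-9.41966784e-04  9.78794737e-01  2.04839082e-01 -9.61948914e-04] [ 0.38827228  0.15043428 -0.10313084]
```

View pics/s2.png

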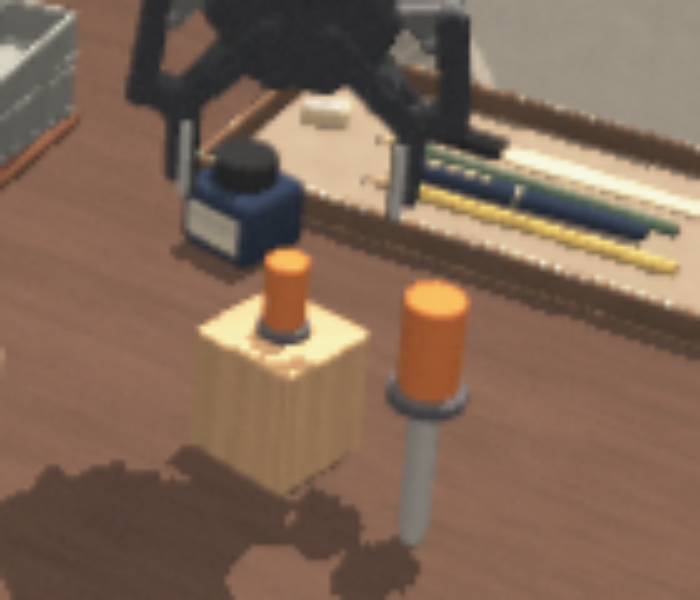

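```bash
python3 -m jog '[[1,0.01,-0.01,-0.3,0],[1,0.01,-0.01,-0.49,0],[1,0.01,-0.01,-0.49,0],[0.2,0.01,-0.01,-0.49,0],[-0.2,0.01,-0.01,-0.49,0],[-1,0.01,-0.01,-0.49,0],[-1,0.01,-0.01,-0.49,0],[-1,0.01,-0.01,-0.49,0],[-1,0.01,-0.01,-0.49,0],[-1,0.01,-0.01,-0.49,0]]' 60
python3 - <<'E'
from h import *
s=bot.read_state(); print(s['time_s'],s['eef_pos'],s['orientation'],s['wrist_force'],s['width'])
c=cap('scene')
cv2.imwrite('pics/s3.png',cv2.resize(c['pixels'][200:320,290:430],None,fx=5,fy=5))
E
```

```text
time_s: 4.68
eef_pos: [0.4531, -0.2572, 0.0729]
orientation: [0.0, 0.979, 0.205, 0.0]
wrist_force: [-1.7, 0.3, 6.4]
width: 0.0185
4.675 [ 0.45314495 -0.25716144  0.07286056] [2.46095770e-04 9.78770428e-01 2.04959381e-01 2.01344997e-04] [-1.67467452  0.297079    6.38389125] 0.01853589417210499
```

View pics/s3.png

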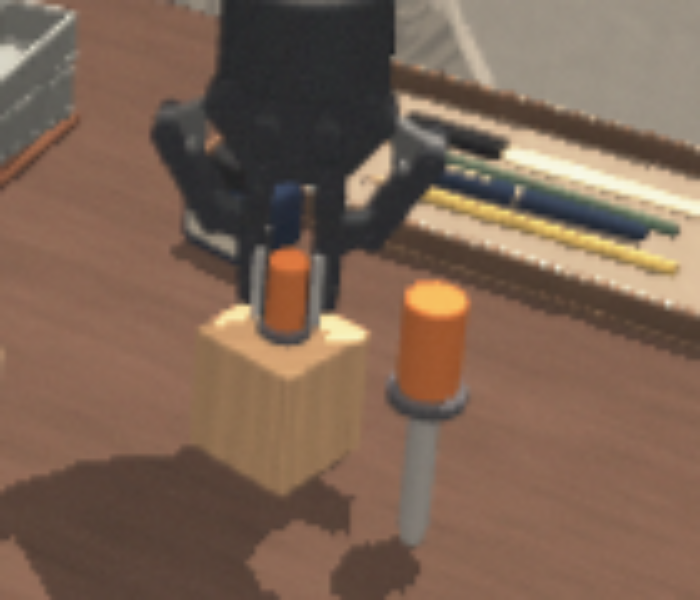

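Gripped (width 18.5 mm), with the head between the pads at (287,290). Now lifting.

```bash
python3 -m jog '[[-1,0,0,0.2,0],[-1,0,0,0.4,0],[-1,0,0,0.7,0],[-1,0,0,1,0],[-1,0,0,1,0]]'; python3 -m jog '[[-1,0.0,0.4,0,-0.02],[-1,0,0.8,0,-0.04],[-1,0.0,1,0,-0.0656],[-1,0,1,0,-0.0656]]'; python3 -m jog '[[-1,0.1,0.4,0,0],[-1,0.1,0.8,0,0],[-1,0.2,1,0,0],[-1,0.2,1,0,0]]';  python3 -m jog '[[-1,0.0,0.4,0,0],[-1,0.0,0.7,0,0],[-1,0,0.7,0,0],[-1,0,0.7,0,0]]'
python3 - <<'E'
from h import *
s=bot.read_state(); print(s['time_s'],s['eef_pos'],s['orientation'],s['wrist_force'],s['width'])
c=cap('scene','s4.png')
cv2.imwrite('pics/s4z.png',cv2.resize(c['pixels'][150:260,210:330],None,fx=6,fy=5.4))
c=cap('top','t4.png')
E
```

```text
time_s: 5.35
eef_pos: [0.4538, -0.2575, 0.1742]
orientation: [0.001, 0.979, 0.205, 0.001]
wrist_force: [0.3, 0.2, -0.5]
width: 0.0183
time_s: 5.85
eef_pos: [0.4526, -0.156, 0.1715]
orientation: [-0.0, 1.0, 0.002, -0.001]
wrist_force: [0.3, -0.2, -0.3]
width: 0.0187
time_s: 6.35
eef_pos: [0.4733, -0.0569, 0.1718]
orientation: [-0.0, 1.0, 0.003, -0.0]
wrist_force: [0.1, -0.1, -0.3]
width: 0.0184
time_s: 6.85
eef_pos: [0.473, 0.0118, 0.1721]
orientation: [0.0, 1.0, 0.001, -0.0]
wrist_force: [-0.1, 0.4, 0.5]
width: 0.0181
6.85 [0.47297396 0.01178156 0.17208511] [ 1.35938059e-04  9.99999807e-01  5.92900524e-04 -1.26555281e-04] [-0.13588173  0.36719123  0.53186105] 0.018121011174618774
```

View pics/s4z.png

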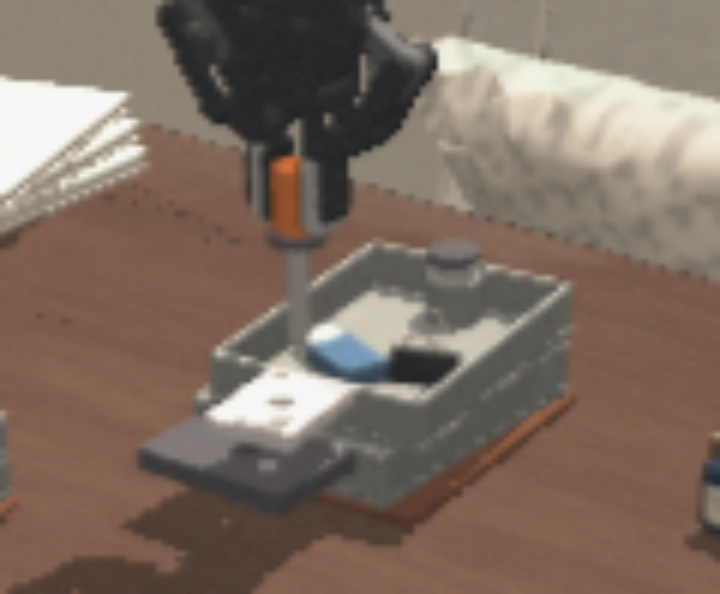

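View pics/t4.png

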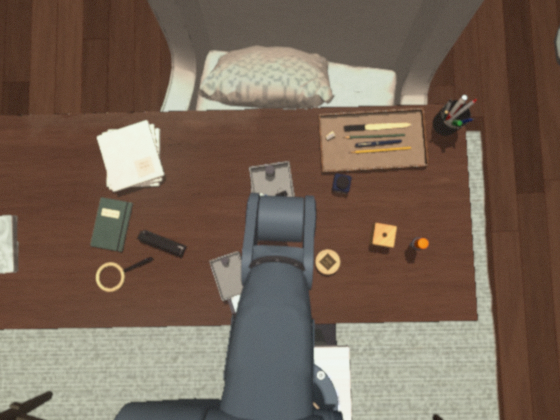

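```bash
python3 - <<'E'
from h import *
c=cap('scene'); P=c['pose']
cv2.imwrite('pics/s5.png',cv2.resize(c['pixels'][170:240,235:295],None,fx=10,fy=8.5,interpolation=cv2.INTER_NEAREST))
s=bot.read_state();print(s['eef_pos'])
vv,uu=np.mgrid[:420,:560]; d=np.stack([(uu-c['cx'])/c['fx'],(vv-c['cy'])/c['fy'],np.ones_like(uu)],-1)*c['range_z'][...,None]
X=d@P[:3,:3].T+P[:3,3]
x,y,z=s['eef_pos']
m=(abs(X[...,0]-x)<.03)&(abs(X[...,1]-y)<.03)&(X[...,2]>.095)&(X[...,2]<.150)
for r in range(190,222):
    q=m[r]
    if q.any(): print(r,np.where(q)[0][[0,-1]],X[r][q].mean(0).round(4))
for p in [(x,y,z-.009),(x,y,z-.065),(.475,.0255,.072)]: print(px(c,p))
E
```

```text
[0.47299291 0.01191992 0.1721999 ]
200 [258 260] [0.4685 0.0102 0.1486]
201 [258 260] [0.4682 0.01   0.1459]
202 [258 261] [0.4686 0.0088 0.1433]
203 [258 261] [0.4676 0.0081 0.1411]
204 [258 261] [0.4698 0.0099 0.1368]
205 [258 261] [0.4693 0.0096 0.1343]
206 [258 261] [0.4693 0.0097 0.1314]
207 [258 261] [0.4672 0.008  0.1299]
208 [258 261] [0.4687 0.0093 0.126 ]
209 [258 261] [0.4684 0.0091 0.1234]
210 [258 261] [0.4686 0.0093 0.1204]
211 [258 261] [0.4684 0.0092 0.1176]
212 [258 260] [0.4689 0.0114 0.1139]
213 [258 260] [0.4678 0.0106 0.1117]
(np.float64(259.45491632085975), np.float64(193.97942849008538))
(np.float64(259.8829300979241), np.float64(213.6424425200808))
(np.float64(256.5644117522125), np.float64(223.81647655452286))
```

View pics/s5.png

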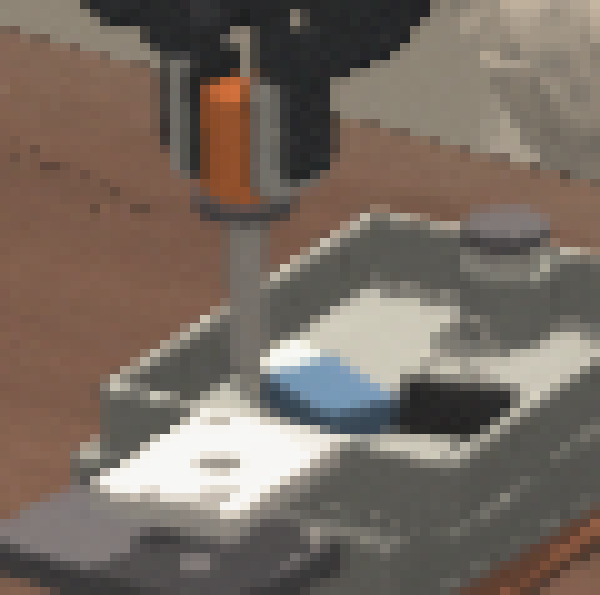

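```bash
python3 -m jog '[[-1,0.025,0.13,0,0],[-1,0.025,0.13,-0.1,0],[-1,0.025,0.13,-0.2,0],[-1,0.025,0.13,-0.29,0],[-1,0.025,0.13,-0.29,0],[-1,0.025,0.13,-0.29,0]]'
python3 - <<'E'
from h import *
c=cap('scene'); 
cv2.imwrite('pics/s6.png',cv2.resize(c['pixels'][180:240,235:295],None,fx=10,fy=10,interpolation=cv2.INTER_CUBIC))
s=bot.read_state();x,y,z=s['eef_pos'];print(s['eef_pos'])
for p in [(x,y,z-.009),(x,y,z-.065),(.475,.0255,.072)]: print(px(c,p))
E
```

```text
time_s: 7.75
eef_pos: [0.4756, 0.0259, 0.1434]
orientation: [0.0, 1.0, 0.0, 0.0]
wrist_force: [0.5, 0.3, -0.6]
width: 0.0184
[0.47560911 0.02594021 0.14352366]
(np.float64(256.03566120136685), np.float64(202.3340758513187))
(np.float64(256.5235399282499), np.float64(221.4952425436468))
(np.float64(256.5644117522125), np.float64(223.81647655452286))
```

View pics/s6.png

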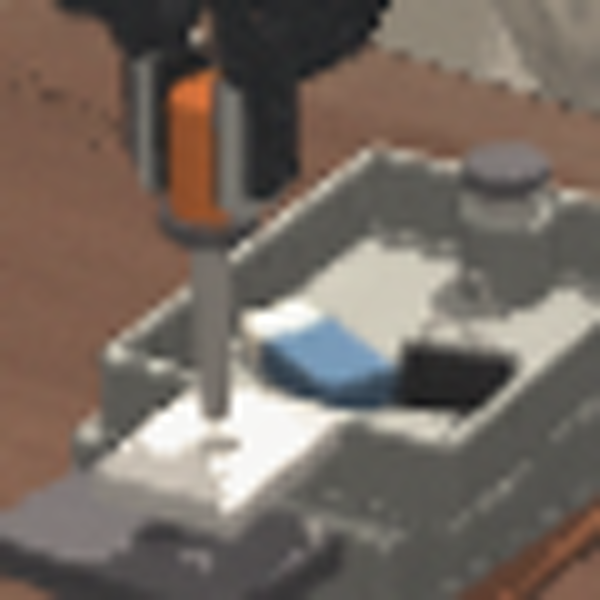

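```bash
python3 -m jog '[[-1,0.003,-0.006,-0.03,0],[-1,0.003,-0.006,-0.06,0],[-1,0.003,-0.006,-0.075,0],[-1,0.003,-0.006,-0.085,0],[-1,0.003,-0.006,-0.085,0]]'
```

```text
time_s: 8.43
eef_pos: [0.4757, 0.0254, 0.1347]
orientation: [-0.0, 1.0, 0.0, -0.0]
wrist_force: [-0.1, -0.4, -0.3]
width: 0.018
```

```bash
python3 -m jog '[[-1,0,0,-0.01,0],[-1,0,0,-0.02,0],[-1,0,0,-0.03,0],[-1,0,0,-0.03,0]]'; python3 -m jog '[[-1,0,0,-0.01,0],[-1,0,0,-0.02,0],[-1,0,0,-0.03,0],[-1,0,0,-0.03,0]]'
```

```text
time_s: 8.93
eef_pos: [0.4757, 0.0254, 0.1317]
orientation: [-0.0, 1.0, 0.0, -0.0]
wrist_force: [-0.4, -1.7, 1.1]
width: 0.0183
time_s: 9.43
eef_pos: [0.4757, 0.0254, 0.1287]
orientation: [-0.0, 1.0, 0.0, -0.0]
wrist_force: [-0.9, 0.4, -0.6]
width: 0.0184
```

```bash
python3 -m jog '[[-1,0,0,-0.02,0],[-1,0,0,-0.04,0],[-1,0,0,-0.06,0],[-1,0,0,-0.06,0]]'; python3 -m jog '[[-1,0,0,-0.03,0],[-1,0,0,-0.06,0],[-1,0,0,-0.09,0],[-1,0,0,-0.12,0],[-1,0,0,-0.12,0]]'
```

```text
time_s: 9.93
eef_pos: [0.4756, 0.0254, 0.1226]
orientation: [-0.0, 1.0, 0.0, -0.0]
wrist_force: [-0.2, -0.7, -0.6]
width: 0.0184
time_s: 10.55
eef_pos: [0.4756, 0.0254, 0.1106]
orientation: [-0.0, 1.0, 0.0, -0.0]
wrist_force: [0.2, -0.1, -0.1]
width: 0.0184
```

```bash
python3 -m jog '[[-1,0,0,-0.02,0],[-1,0,0,-0.04,0],[-1,0,0,-0.04,0],[-1,0,0,-0.04,0]]'; python3 -m jog '[[-1,0,0,-0.01,0],[-1,0,0,-0.02,0],[-1,0,0,-0.02,0]]'
```

```text
time_s: 11.05
eef_pos: [0.4757, 0.0254, 0.1068]
orientation: [-0.0, 1.0, 0.0, 0.0]
wrist_force: [1.3, -0.1, -0.6]
width: 0.0183
time_s: 11.42
eef_pos: [0.4758, 0.0254, 0.1048]
orientation: [-0.0, 1.0, 0.0, 0.0]
wrist_force: [-0.6, -0.2, -0.1]
width: 0.0181
```

```bash
python3 -m jog '[[-1,0,0,-0.005,0],[-1,0,0,-0.01,0],[-1,0,0,-0.01,0]]'; python3 -m jog '[[-1,0,0,-0.005,0],[-1,0,0,-0.01,0],[-1,0,0,-0.01,0]]'
```

```text
time_s: 11.8
eef_pos: [0.4762, 0.0254, 0.1045]
orientation: [0.0, 1.0, 0.0, 0.001]
wrist_force: [-1.7, 0.0, 10.1]
width: 0.0185
time_s: 12.18
eef_pos: [0.4767, 0.0254, 0.1042]
orientation: [0.0, 1.0, 0.0, 0.001]
wrist_force: [-3.8, 0.1, 19.3]
width: 0.0183
```

```bash
python3 -m jog '[[-1,0,0,0.008,0],[-1,0,0,0.015,0],[-1,0,0,0.015,0]]'; python3 -m jog '[[-1,-0.001,0.01,0,0],[-1,-0.002,0.02,0,0],[-1,-0.003,0.03,0,0],[-1,-0.003,0.03,0,0]]'
```

```text
time_s: 12.55
eef_pos: [0.476, 0.0254, 0.1046]
orientation: [0.0, 1.0, 0.0, 0.0]
wrist_force: [-0.5, 1.0, 6.7]
width: 0.0183
time_s: 13.05
eef_pos: [0.4758, 0.028, 0.1046]
orientation: [0.0, 1.0, 0.0, 0.0]
wrist_force: [-0.4, -3.1, 7.1]
width: 0.0181
```

```bash
python3 -m jog '[[-1,-0.001,0.01,0.002,0],[-1,-0.003,0.02,0.002,0],[-1,-0.004,0.03,0.002,0],[-1,-0.005,0.04,0.002,0],[-1,-0.005,0.04,0.002,0]]'; python3 -m jog '[[-1,-0.001,0.01,0,0],[-1,-0.001,0.02,0,0],[-1,-0.002,0.03,0,0],[-1,-0.002,0.03,0,0]]'
```

```text
time_s: 13.68
eef_pos: [0.4752, 0.0323, 0.1046]
orientation: [0.0, 1.0, 0.0, 0.0]
wrist_force: [0.5, -3.4, 5.4]
width: 0.0188
time_s: 14.18
eef_pos: [0.475, 0.0354, 0.1047]
orientation: [0.0, 1.0, 0.0, 0.0]
wrist_force: [-0.0, -3.2, 5.5]
width: 0.0184
```

Expected near y≈0.042, so I'll use 1 mm steps from here.

```bash
python3 -m jog '[[-1,-0.001,0.01,0,0],[-1,-0.002,0.02,0,0],[-1,-0.002,0.02,0,0]]'; python3 -m jog '[[-1,0,0.005,0,0],[-1,-0.001,0.01,0,0],[-1,-0.001,0.01,0,0]]';  python3 -m jog '[[-1,0,0.005,0,0],[-1,-0.001,0.01,0,0],[-1,-0.001,0.01,0,0]]'
```

```text
time_s: 14.55
eef_pos: [0.4748, 0.0374, 0.1046]
orientation: [0.0, 1.0, 0.0, 0.0]
wrist_force: [-0.0, -3.6, 5.3]
width: 0.0182
time_s: 14.92
eef_pos: [0.4747, 0.0384, 0.1046]
orientation: [0.0, 1.0, 0.0, 0.0]
wrist_force: [0.8, -3.6, 5.1]
width: 0.0184
time_s: 15.3
eef_pos: [0.4744, 0.0394, 0.1045]
orientation: [-0.0, 1.0, 0.0, 0.0]
wrist_force: [0.9, -3.5, 4.8]
width: 0.0185
```

```bash
python3 -m jog '[[-1,0,0.005,0,0],[-1,-0.001,0.01,0,0],[-1,-0.001,0.01,0,0]]'; python3 -m jog '[[-1,0,0.005,0,0],[-1,0,0.01,0,0],[-1,0,0.01,0,0]]';
```

```text
time_s: 15.68
eef_pos: [0.4742, 0.0405, 0.1044]
orientation: [-0.0, 1.0, 0.0, -0.0]
wrist_force: [0.9, -1.3, 2.5]
width: 0.0185
time_s: 16.05
eef_pos: [0.474, 0.0416, 0.1043]
orientation: [-0.0, 1.0, 0.0, -0.0]
wrist_force: [1.4, -0.9, -0.4]
width: 0.0182
```

The vertical force has gone to zero, so the tip is over the hole. I'll lower it gently.

```bash
python3 -m jog '[[-1,0,0,-0.003,0],[-1,0,0,-0.006,0],[-1,0,0,-0.006,0]]'
```

```text
time_s: 16.42
eef_pos: [0.4741, 0.0414, 0.1039]
orientation: [-0.0, 1.0, 0.0, -0.0]
wrist_force: [0.6, 0.1, 0.7]
width: 0.0187
```

```bash
python3 -m jog '[[-1,0,0,-0.005,0],[-1,0,0,-0.01,0],[-1,0,0,-0.01,0]]'
```

```text
time_s: 16.8
eef_pos: [0.4742, 0.0415, 0.1029]
orientation: [-0.0, 1.0, 0.0, -0.0]
wrist_force: [0.0, 0.4, 1.0]
width: 0.0185
```

```bash
python3 -m jog '[[-1,0,0.005,-0.006,0],[-1,0,0.01,-0.012,0],[-1,0,0.01,-0.018,0],[-1,0,0.01,-0.018,0]]'
```

```text
time_s: 17.3
eef_pos: [0.4742, 0.0423, 0.101]
orientation: [0.0, 1.0, 0.0, -0.0]
wrist_force: [0.4, -1.6, -0.2]
width: 0.0184
```

```bash
python3 -m jog '[[-1,0,0,-0.006,0],[-1,0,0,-0.012,0],[-1,0,0,-0.018,0],[-1,0,0,-0.018,0]]'
```

```text
time_s: 17.8
eef_pos: [0.4742, 0.0425, 0.0993]
orientation: [-0.0, 1.0, 0.0, 0.0]
wrist_force: [0.0, 0.4, 0.9]
width: 0.0184
```

```bash
python3 -m jog '[[-1,0,0,-0.006,0],[-1,0,0,-0.012,0],[-1,0,0,-0.018,0],[-1,0,0,-0.018,0]]'
```

```text
time_s: 18.3
eef_pos: [0.4742, 0.0425, 0.0975]
orientation: [-0.0, 1.0, 0.0, -0.0]
wrist_force: [-0.8, 3.4, 1.7]
width: 0.0182
```

```bash
python3 -m jog '[[-1,0,0,-0.006,0],[-1,0,0,-0.012,0],[-1,0,0,-0.018,0],[-1,0,0,-0.018,0]]'
```

```text
time_s: 18.8
eef_pos: [0.4742, 0.0425, 0.0956]
orientation: [-0.0, 1.0, 0.0, -0.0]
wrist_force: [-0.5, 4.6, 1.4]
width: 0.0184
```

```bash
python3 -m jog '[[-1,0,0.006,0,0],[-1,0,0.006,0,0]]'; python3 -m jog '[[-1,0,0,-0.006,0],[-1,0,0,-0.012,0],[-1,0,0,-0.018,0],[-1,0,0,-0.018,0]]'
```

```text
time_s: 19.05
eef_pos: [0.4741, 0.0428, 0.0956]
orientation: [0.0, 1.0, 0.0, -0.0]
wrist_force: [-1.0, 2.6, 0.8]
width: 0.0185
time_s: 19.55
eef_pos: [0.4742, 0.043, 0.0938]
orientation: [0.0, 1.0, 0.0, -0.0]
wrist_force: [-0.3, 0.2, 0.7]
width: 0.0186
```

```bash
python3 -m jog '[[-1,0,0.001,-0.006,0],[-1,0,0.002,-0.012,0],[-1,0,0.002,-0.018,0],[-1,0,0.002,-0.024,0],[-1,0,0.002,-0.03,0],[-1,0,0.002,-0.036,0],[-1,0,0.002,-0.042,0],[-1,0,0.002,-0.048,0],[-1,0,0.002,-0.054,0],[-1,0,0.002,-0.054,0]]'
```

```text
time_s: 20.8
eef_pos: [0.4742, 0.0432, 0.0884]
orientation: [0.0, 1.0, 0.0, -0.0]
wrist_force: [0.1, 0.0, 0.1]
width: 0.0181
```

```bash
python3 -m jog '[[-1,0,0,-0.006,0],[-1,0,0,-0.012,0],[-1,0,0,-0.018,0],[-1,0,0,-0.024,0],[-1,0,0,-0.03,0],[-1,0,0,-0.036,0],[-1,0,0,-0.042,0],[-1,0,0,-0.048,0],[-1,0,0,-0.054,0],[-1,0,0,-0.054,0]]'
```

```text
time_s: 22.05
eef_pos: [0.4742, 0.0432, 0.083]
orientation: [-0.0, 1.0, 0.0, -0.0]
wrist_force: [-0.3, 0.3, 0.8]
width: 0.0185
```

```bash
python3 -m jog '[[-1,0,0,-0.006,0],[-1,0,0,-0.012,0],[-1,0,0,-0.018,0],[-1,0,0,-0.018,0]]'; python3 -m jog '[[-1,0,0,-0.003,0],[-1,0,0,-0.006,0],[-1,0,0,-0.006,0]]'
```

```text
time_s: 22.55
eef_pos: [0.4742, 0.0432, 0.0812]
orientation: [-0.0, 1.0, 0.0, -0.0]
wrist_force: [-0.4, 0.3, 0.9]
width: 0.0184
time_s: 22.92
eef_pos: [0.4743, 0.0432, 0.0808]
orientation: [-0.0, 1.0, 0.0, 0.0]
wrist_force: [-1.6, 1.6, 4.5]
width: 0.0185
```

```bash
python3 -m jog '[[-1,0,0,-0.002,0],[-1,0,0,-0.002,0]]'; python3 -m jog '[[0,0,0,0,0],[0.3,0,0,0,0],[0.3,0,0,0,0],[0.3,0,0,0,0],[0.3,0,0,0,0]]'
python3 - <<'E'
from h import *
c=cap('scene'); 
cv2.imwrite('pics/s7.png',cv2.resize(c['pixels'][160:260,215:315],None,fx=6,fy=6,interpolation=cv2.INTER_CUBIC))
E
```

```text
time_s: 23.18
eef_pos: [0.4743, 0.0432, 0.0808]
orientation: [0.0, 1.0, 0.0, 0.0]
wrist_force: [-2.1, 0.8, 6.8]
width: 0.0186
time_s: 23.8
eef_pos: [0.4743, 0.0432, 0.0805]
orientation: [0.0, 1.0, 0.0, 0.0]
wrist_force: [-0.0, -0.7, -0.5]
width: 0.0554
```

View pics/s7.png

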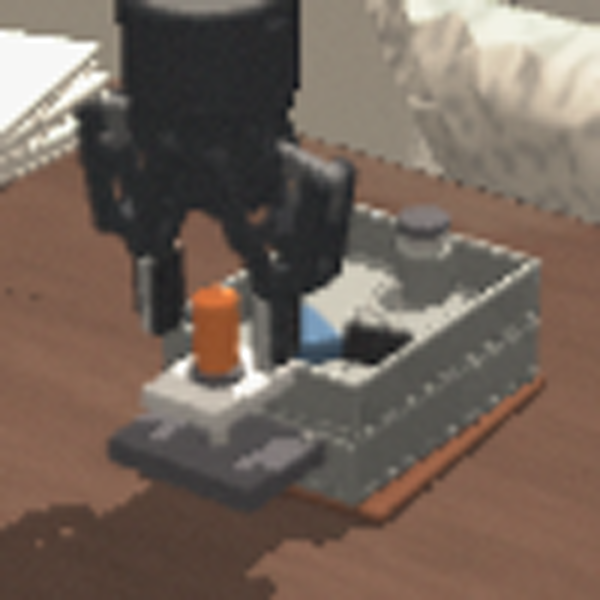

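The pin is released, with its collar on the upper tab at (218,375). I'll retreat straight up, then back.

```bash
python3 -m jog '[[0.3,0,0,0.2,0],[0.3,0,0,0.5,0],[0.3,0,0,1,0],[0.3,0,0,1,0],[0.3,0,0,1,0]]'; python3 -m jog '[[0.3,0,-0.5,0.3,0],[0.3,0,-1,0.5,0],[0.3,0,-1,0.5,0]]'; python3 -m jog '[[0.3,-0.3,-0.5,0,0],[0.3,-0.5,-1,0,0],[0.3,-0.5,-1,0,0],[0.3,-0.5,-1,0,0]]'
python3 - <<'E'
from h import *
c=cap('scene','s8f.png'); 
cv2.imwrite('pics/s8.png',cv2.resize(c['pixels'][160:260,215:315],None,fx=6,fy=6,interpolation=cv2.INTER_CUBIC))
c=cap('top','t8.png'); P=c['pose']
vv,uu=np.mgrid[:420,:560]; d=np.stack([(uu-c['cx'])/c['fx'],(vv-c['cy'])/c['fy'],np.ones_like(uu)],-1)*c['range_z'][...,None]
X=d@P[:3,:3].T+P[:3,3]
m=(abs(X[...,0]-.474)<.03)&(abs(X[...,1]-.043)<.03)&(X[...,2]>.1)&(X[...,2]<.14)
print(m.sum(),X[m].mean(0),np.median(X[m][:,2]))
print(bot.read_state()['time_s'])
for o in ['ink_bottle','clip_tin','stapler']:
  print(o,[(np.round(r['point'],3),round(r['confidence'],2)) for r in viewer.look_for('top',o)])
E
```

```text
time_s: 24.48
eef_pos: [0.4739, 0.0432, 0.18]
orientation: [0.0, 1.0, 0.0, -0.0]
wrist_force: [-0.5, -0.1, -0.4]
width: 0.0554
time_s: 24.85
eef_pos: [0.4743, -0.0592, 0.2304]
orientation: [0.0, 1.0, -0.001, 0.0]
wrist_force: [-0.7, 0.4, 0.3]
width: 0.0557
time_s: 25.35
eef_pos: [0.4241, -0.1559, 0.2294]
orientation: [-0.001, 1.0, 0.0, -0.001]
wrist_force: [0.2, -0.4, -0.2]
width: 0.0554
46 [0.47504798 0.0423254  0.1110141 ] 0.11143454843373646
25.45
ink_bottle [(array([ 0.597, -0.152,  0.041]), 0.69)]
clip_tin [(array([0.573, 0.038, 0.045]), 0.53), (array([ 0.392, -0.087,  0.025]), 0.49)]
stapler [(array([0.442, 0.351, 0.037]), 0.75)]
```

View pics/s8.png

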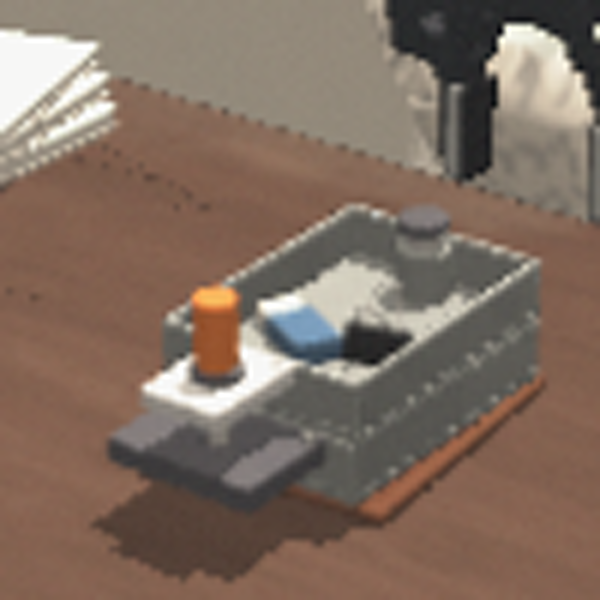

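View pics/t8.png

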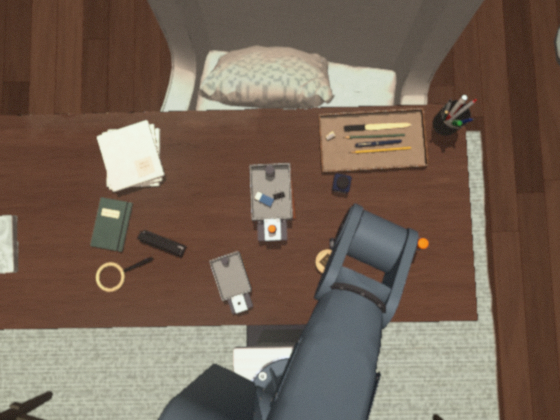

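The scene view shows the pin upright in the tab at (217,335) with its collar flush. Its shank is visible between the tabs at (218,430). The head top measures 0.111 m, which matches seated. In the top view the bystanders are where they were; the tin at (325,262) is partly hidden by the arm.

```bash
python3 -c "
from h import *
print(bot.read_state()['joint_vel'].round(3)); print(bot.job_done())"
```

```text
[-0.008 -0.003 -0.    -0.002 -0.    -0.003]
the job is handed in; nothing more can be done
None
```

The small pin now locks the two trays of the larger organiser together, and I handed the job in at about 25.5 s of the 72 s.

- **How it went:** I lifted the pin out of the rest and lowered it through the upper tab's hole. I then swung the upper tray about 17 mm to the left, with the tip pressing at 5–7 N. When the vertical force fell to zero over the lower hole, I seated the pin at about 5 mm/s. A final press of about 7 N confirmed contact.
- **Highest force:** My first touch on the lower tab was stiffer than expected and read 19 N, above the 3–8 N suggested but below the 25 N limit. I backed off before swinging.
- **Last checks:** The top of the pin's head measured 0.111 m, against 0.111 m expected when seated. The picture shows the collar flush on the upper tab and the gripper clear of everything.
- **Bystanders:** The ink bottle and stapler were found where they started. The tin was reported about 16 mm off, at lower confidence. The arm partly hid it in that view and never came down near it, so I put the difference down to the hidden part.

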